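# Tighten the feedthrough gland nut a quarter turn past finger-tight

### The arm

A 7-joint arm with a two-finger parallel gripper is mounted at the origin on the work surface. World frame = base frame: x ahead of the robot, y to its left, z up, the work surface at z = 0. Lengths are in m, angles in rad, forces in N, time in s.
With the tool pointing down it reaches from about 0.35 to 0.9 m from the base axis. Payload 8.1 kg.
Tool frame: the origin (TCP) lies between the finger pads; the fingertips stand 25 mm ahead of it and the grasp point (between the pads) lies 6 mm ahead of it; z points along the fingers, y is the direction in which the jaws open and shut (so a half turn about z gives the same grasp; the last joint's range is limited). The gripper opens to 92 mm and grips with 3 to 60 N. Pads are 19 mm wide; open, the fingers measure 130 mm over their backs; the gripper's body (75 mm by 190 mm) begins 47 mm behind the grasp point.
Start: joints at [1.049, 0.434, 0.025, 1.573, -0.012, 1.134, -0.075], TCP at [0.254, -0.571, 0.231] pointing down, gripper open.
Joint ranges: [-2.62, 2.62], [-0.44, 2.09], [-1.27, 1.32], [0.08, 2.57], [-1.32, 4.46], [0.12, 2], [-2.74, 2.74]. Speed limits (rad/s): [2.22, 2.22, 3.01, 3.01, 3.14, 3.14, 3.14].

### API

Orientations are given as a rotation vector (axis times angle).
In Python, from cell import * gives the robot as it stands.
- The arm moves only by the shell command python3 -m jog 'ROWS' [FORCE]. ROWS is JSON, one flat list of numbers, 5 for each row, row after row: the finger opening in mm, from 0 to 91.8, then the shift along the tool's x, y, z in units of 40 mm (1.0 is 40 mm), then the turn about the tool's z in units of 6 degrees (1.0 is 6 degrees). A call has 1 to 20 rows; each row shifts and turns the pose as measured when the row begins, along the tool's axes as they then stand; what a row does not reach is not made up. A row lasts 1/12 s, in which the tool goes at most 41.7 mm and 7.16 degrees, less where a joint would pass 70% of its speed; a pose out of reach is approached as far as the arm can. A call is refused whole if a number of a shift passes 1 or a number of a turn 1, either way. A call with a gripper value outside its range is refused whole. The fingers move at their own pace and stop on an object; FORCE is the grip in N (left out, the last holds). Time passes only in rows, so rows that do not move let the fingers close. It gives the time, the measured TCP pose, the force and the opening at its end, in the units of the state.
- observe(): the state, without advancing time (a new reading comes with each control period).
- get_image(name): name is "side" or "top" or "wrist"; returns the picture (384x512x3 uint8, red, green, blue); there is no depth.
- camera_params(name): a dict with "intrinsics" (3x3 intrinsics, pixels), "xyz" and "orientation" of the camera in the world. Camera axes: x right, y down, z forward; pixel columns grow to the right and rows downward; lengths in m; the calibration is good to about 2 mm. A picture is of the moment at which its call begins: read the wrist's pose just before it. camera_params takes no time and is no camera call; for the wrist camera it gives the pose at the moment of the call.
- sign_off(): hands the job in, once; it reports no verdict.
The state is a dict: "clock": time; "joints": joint angles; "dq": joint speeds; "joint_efforts": joint torques, N m; "position": TCP position; "ee_rot": TCP orientation; "force": force on the tool from outside, world axes, zero at the start; "ft_torque": the same for the moment, N m; "width": opening from 0.0 (shut) to 1.0 (fully open).
Only numpy, scipy, OpenCV 4.12 (cv2) and the standard library are available. Lean on these libraries where they do the work, as an engineer would, in place of code of your own. Each camera call takes 0.05 s, during which the arm holds its last target. There are 200 camera calls.

### The job

Run the gland nut on the vacuum feedthrough down clockwise with the gripper's fingers until it comes up firmly finger-tight, without forcing it further by hand. Then use the open-ended wrench to turn it a quarter turn more (the brass collar under the nut goes round with it by that quarter turn), take the wrench off and lay it back flat across the two ridges of its rest. Leave the things in the parts tray alone.

Things in the scene. Friction and masses are not known exactly. Their poses are not given: they have to be found in the camera images.
- nut_hex (a point): Hexagon of the steel gland nut on a fixed upright fitting: point on its axis, half-way up, 75 mm above the bench. 36 mm across flats, 41.6 across corners, 18 mm tall (66 to 84 mm above the bench). x is horizontal, square to one flat and along the red line on the nut's top; z up. The nut turns about z, clockwise from above to tighten, and does not climb or sink.
- seal (a joint): Black rubber seal under the nut, hidden from most sides. 0 rad until the running nut bears on it, 0.2 when it is fully taken up, which is finger-tight. It stays where it is left.
- collar (a joint): Brass collar (ferrule) under the nut, white mark on its rim. 0 rad at the start; it stays still until the nut is finger-tight, then turns clockwise with it, so it reads the angle turned past finger-tight (rad, positive is tightening). Needs about 1.2 N m, stays where left.
- wrench_grip (a point): Point midway along the straight handle of the steel open-ended wrench (blue middle), half-way through its thickness. Handle 18 mm wide, 10 mm thick, from 85 mm behind to 81 mm ahead of this point. x points along the wrench to the open jaws, z up. Fitted, the hexagon's centre lies 115 mm ahead of this point.
- rest_mid (a point): Fixed black wrench rest: base 150 x 60 mm, 6 mm thick, two rubber ridges across it, 14 mm wide, 60 mm each side of its middle along x. This point: its middle at the height of the ridges' tops, 24 mm above the bench. At the start the wrench lies flat on the ridges, grip point over this point, jaws to +x.
- tray: Fixed grey parts tray, 200 x 130 mm, 16 mm high, holding the three bystanders. Origin: centre of its underside.
- tape: Bystander in the tray: roll of blue tape, 64 mm diameter, 19 mm high. Origin: centre of its underside.
- cutters: Bystander in the tray: side cutters with blue handles, about 100 mm long, 12 mm high. Origin: under its middle.
- plug: Bystander in the tray: brass blanking plug, 26 mm diameter, 20 mm high. Origin: centre of its underside.
- nut: The same nut (origin on its axis at bench level). Above the hexagon, one piece with it: round knurled grip, 44 mm diameter, 84 to 100 mm above the bench. It runs freely (0.05 N m) for 1.3 to 2.4 rad, different each time, then takes up the seal for 0.2 rad (about 0.2 N m), then is finger-tight and comes up hard: only about 1.2 N m turns it on.
- wrench: The same wrench, 0.34 kg, 223 mm long, head 60 mm wide, 10 mm thick throughout; origin on its underside below wrench_grip, same axes. Jaws parallel to x, 37.5 mm apart (1.5 mm play on the nut), 10 mm thick each, flared at the tips, which reach 138 mm ahead of the origin; the closed throat is 93 mm ahead.
- fitting: Fixed fitting, origin on the nut's axis at bench level. Flange 120 mm diameter, 20 mm tall, on the bench; port 56 mm diameter above it; brass collar 68 mm diameter, its top 62 mm above the bench; the nut over that. A fixed 10 mm copper tube stands out of the nut's top to 122 mm above the bench.
There are look-alikes about, which are no part of the job. Leave any blue or purple look-alike of the fitting alone.

How it is judged:
By the outcome, as a careful person would: the job done as asked, in the order asked, and still so for the second after the job is handed in, with the robot touching nothing.
It also fails if it takes over 72 s, if anything falls off the work surface, if the arm or the gripper's body presses on something with over 40 N, if the wrist force passes 120 N, or if a joint passes its speed limit or range.

## Working session

There is one attempt and no reset: what is moved stays moved. The work goes in short steps, Python scripts to look and compute and a shell command to move; the robot and the scene stay as the last step left them, time stands still between calls to the robot, and variables do not carry over. Pictures are saved under pics/ and viewed, about 8 in all and at most 12, crops included, and the job is handed in when it is done.

```bash
ls; mkdir -p pics
python3 - <<'E'
from cell import *
import cv2,numpy as np
s=observe();print(s)
a=get_image("top");b=get_image("side")
cv2.imwrite("pics/top0.png",a[:,:,::-1]);cv2.imwrite("pics/side0.png",b[:,:,::-1])
for n in("top","side","wrist"):print(n,camera_params(n))
E
```

```text
pics
{'clock': 0.0, 'joints': array([ 1.04936713,  0.43521255,  0.02497039,  1.57413248, -0.01155888,
        1.13395462, -0.07509456]), 'dq': array([-0.00123978,  0.00124252, -0.00169243, -0.00049329,  0.00091529,
        0.0002841 ,  0.00025084]), 'joint_efforts': array([ 2.36184405e-04, -6.67862320e+01,  9.84945372e-01, -3.14468801e+01,
       -6.06125663e-02,  4.31261107e-02,  2.09057107e-04]), 'position': array([ 0.25391207, -0.57054297,  0.23053773]), 'ee_rot': array([-3.07152260e+00, -6.52720129e-01,  7.80123138e-04]), 'force': array([-0.34303743,  0.81342878, -0.38053216]), 'ft_torque': array([-0.00851219,  0.01110006,  0.0282264 ]), 'width': 0.9949286786377662}
top {'intrinsics': array([[450.41538353,   0.        , 247.19383083],
       [  0.        , 450.41538353, 189.02935202],
       [  0.        ,   0.        ,   1.        ]]), 'xyz': array([4.81117369e-01, 7.84067006e-05, 1.09856985e+00]), 'orientation': array([-2.13646539,  2.15158707, -0.11773689])}
side {'intrinsics': array([[424.8009959 ,   0.        , 253.88365499],
       [  0.        , 424.8009959 , 189.30746736],
       [  0.        ,   0.        ,   1.        ]]), 'xyz': array([0.40805065, 0.89557968, 0.60147854]), 'orientation': array([-0.25101172,  2.62786403, -1.50694644])}
wrist {'intrinsics': array([[297.40628896,   0.        , 256.23710994],
       [  0.        , 297.40628896, 190.11341828],
       [  0.        ,   0.        ,   1.        ]]), 'xyz': array([ 0.32492185, -0.5401593 ,  0.38426439]), 'orientation': array([ 2.42236769, -1.57663675, -0.23195381])}
```

Run:
```python
import cv2,numpy as np
a=cv2.imread("pics/top0.png");b=cv2.imread("pics/side0.png")
cv2.imwrite("pics/both.png",cv2.resize(np.vstack([a,b]),None,fx=.78,fy=.78,interpolation=cv2.INTER_AREA))
cv2.imwrite("pics/top0b.png",cv2.resize(a,None,fx=1.56,fy=1.56,interpolation=cv2.INTER_CUBIC))
```

```text
(no output)
```

View pics/top0b.png

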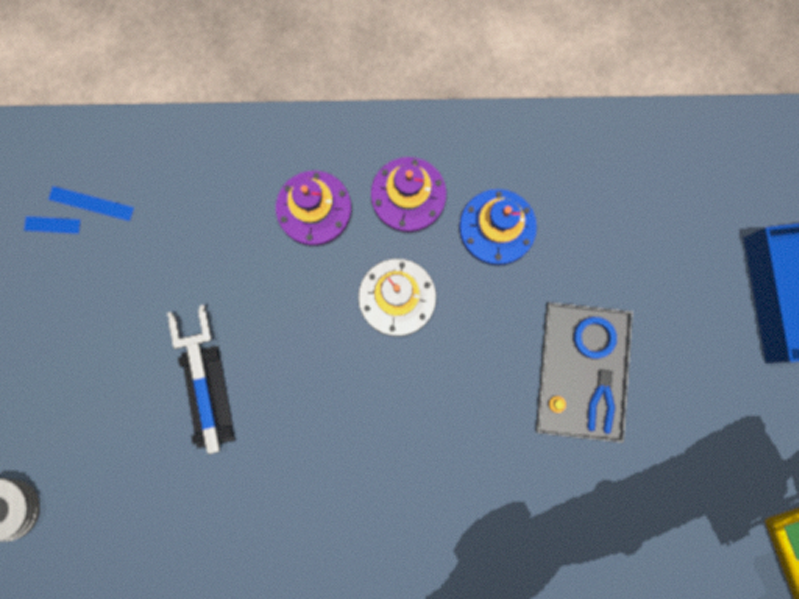

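View pics/side0.png

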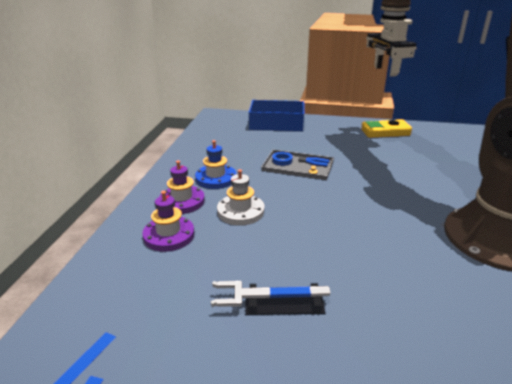

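The top view shows four fittings: purple at (313,207) and (409,193), blue at (498,227), and white/steel at (397,296). The steel one is the target, because its nut is steel with a red line and the brief rules out the coloured ones. The wrench is at (203,385), jaws up (+x). The tray is at (585,372).

```bash
cat > h.py <<'E'
from cell import *
import cv2,numpy as np
from scipy.spatial.transform import Rotation as R
def ray(c,uv):
    d=np.linalg.inv(c["intrinsics"])@np.array([uv[0],uv[1],1.]);return R.from_rotvec(c["orientation"]).as_matrix()@d
def onz(c,uv,z):
    d=ray(c,uv);return c["xyz"]+d*(z-c["xyz"][2])/d[2]
def proj(c,p):
    q=c["intrinsics"]@(R.from_rotvec(c["orientation"]).as_matrix().T@(np.array(p)-c["xyz"]));return q[:2]/q[2]
def off(s,p):
    "target TCP world p -> shift in tool axes, units of 40mm"
    return R.from_rotvec(s["ee_rot"]).as_matrix().T@(np.array(p)-s["position"])/.04
def pose():
    s=observe();M=R.from_rotvec(s["ee_rot"]).as_matrix()
    return s,M,np.degrees(np.arctan2(M[1,0],M[0,0]))
E
python3 - <<'E'
from h import *
c=camera_params("top");a=cv2.imread("pics/top0.png");hsv=cv2.cvtColor(a,cv2.COLOR_BGR2HSV)
def blobs(m,lo=10):
    n,l,st,ce=cv2.connectedComponentsWithStats(m.astype('uint8'))
    return [(st[i,4],ce[i],l==i) for i in range(1,n) if st[i,4]>=lo]
H,S,V=cv2.split(hsv)
print("blue")
for A,ce,m in blobs((H>100)&(H<125)&(S>180)&(V>100),60): 
    ys,xs=np.nonzero(m);P=np.array([onz(c,(x,y),.034)[:2] for x,y in zip(xs,ys)]);w,v=np.linalg.eigh(np.cov((P-P.mean(0)).T))
    print(A,ce,P.mean(0).round(4),"axis deg",np.degrees(np.arctan2(v[1,1],v[0,1])).round(1))
white=(S<60)&(V>150)
for A,ce,m in blobs(white,40):
    print("white",A,ce,onz(c,ce,.034).round(4),onz(c,ce,.02).round(4))
red=((H<8)|(H>172))&(S>110)&(V>120)
for A,ce,m in blobs(red,3): print("red",A,ce,onz(c,ce,.1).round(4))
# brass ring
m=(H>15)&(H<32)&(S>120)&(V>120)
for A,ce,m in blobs(m,40):
    print("brass",A,ce,onz(c,ce,.062).round(4))
M=R.from_rotvec(observe()["ee_rot"]).as_matrix();print(M.round(3))
# crops
k1=cv2.resize(a[155:225,220:290],(400,400),interpolation=cv2.INTER_CUBIC)
k2=cv2.resize(a[185:300,95:170],None,fx=400/115,fy=400/115,interpolation=cv2.INTER_CUBIC)
cv2.imwrite("pics/crop.png",np.hstack([k1,k2]))
E
```

```text
blue
428 [ 57.94158879 129.96962617] [0.7709 0.4848] axis deg 74.5
695 [316.10935252 150.5294964 ] [ 0.7131 -0.1441] axis deg 59.2
217 [324.15668203 134.87557604] [ 0.7514 -0.1645] axis deg 147.0
278 [ 32.92446043 143.73021583] [0.7371 0.5447] axis deg 86.3
1178 [503.79286927 180.74617997] [ 0.6361 -0.584 ] axis deg -179.4
178 [381.41011236 215.66853933] [ 0.5553 -0.2932] axis deg 83.0
229 [130.48471616 258.10043668] [0.4597 0.2973] axis deg -167.3
174 [385.10344828 261.4137931 ] [ 0.449 -0.297] axis deg 171.4
white 32790 [250.21930467  31.56337298] [1.0179 0.0122 0.034 ] [1.0249 0.0124 0.02  ]
white 1337 [254.40762902 190.66791324] [0.617  0.0049 0.034 ] [0.6188 0.0049 0.02  ]
white 268 [254.05223881 185.85074627] [0.6286 0.0056 0.034 ] [0.6305 0.0057 0.02  ]
white 513 [122.03703704 217.79727096] [0.5546 0.3202 0.034 ] [0.5556 0.3244 0.02  ]
white 2094 [366.62655205 241.18815664] [ 0.4959 -0.2563  0.034 ] [ 0.4961 -0.2596  0.02  ]
white 138 [379.49275362 215.95652174] [ 0.5546 -0.2887  0.034 ] [ 0.5556 -0.2925  0.02  ]
white 85 [383.69411765 268.23529412] [ 0.4334 -0.2931  0.034 ] [ 0.4328 -0.2969  0.02  ]
white 130 [134.73076923 282.45384615] [0.4034 0.2858 0.034 ] [0.4024 0.2895 0.02  ]
white 456 [  7.17324561 327.03289474] [0.3032 0.5803 0.034 ] [0.3009 0.5879 0.02  ]
red 3 [262.66666667 113.        ] [ 0.7874 -0.0157  0.1   ]
red 3 [195.         119.33333333] [0.7743 0.1393 0.1   ]
brass 261 [260.9348659  123.94636015] [ 0.7724 -0.0119  0.062 ]
brass 268 [199.67910448 132.34701493] [0.7536 0.1331 0.062 ]
brass 252 [318.17063492 145.48412698] [ 0.7189 -0.1455  0.062 ]
brass 251 [253.25099602 190.24302789] [0.6144 0.0074 0.062 ]
brass 86 [356.73255814 258.60465116] [ 0.4564 -0.2257  0.062 ]
brass 322 [504.71118012 349.36645963] [ 0.2581 -0.5412  0.062 ]
[[ 0.914  0.407 -0.001]
 [ 0.407 -0.914  0.001]
 [-0.    -0.001 -1.   ]]
```

View pics/crop.png

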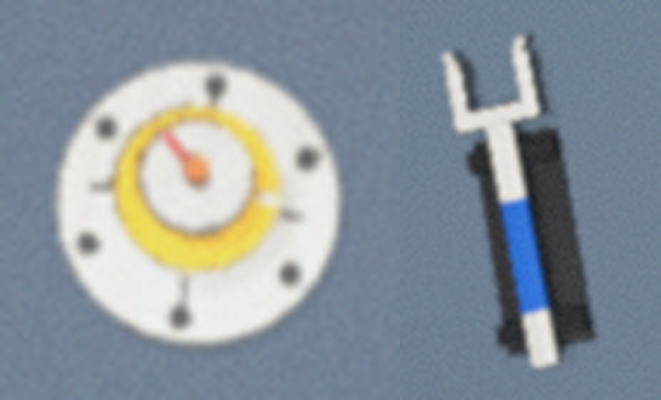

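```bash
python3 -m jog '[70,0.79,-0.525,0,0, 70,0.79,-0.525,0,0, 70,0.79,-0.525,0,0, 70,0.79,-0.525,0,0, 70,0.79,-0.525,0,0, 70,0.79,-0.525,0,0, 70,0.79,-0.525,0,0, 70,0.79,-0.525,0,0, 70,0.79,-0.525,0,0, 70,0.79,-0.525,0,0, 70,0.79,-0.525,0,0, 70,0.79,-0.525,0,0, 70,0.79,-0.525,0,0, 70,0.79,-0.525,0,0, 70,0.79,-0.525,0,0, 70,0.79,-0.525,0,0]' 25
python3 - <<'E'
from h import *
s,M,y=pose();print(s["joints"].round(3),y,off(s,[.619,.005,.2]))
c=camera_params("wrist");Rc=R.from_rotvec(c["orientation"]).as_matrix()
print("cam in tool",(M.T@(c["xyz"]-s["position"])).round(4));print((M.T@Rc).round(3), proj(c,[.619,.005,.1]))
E
```

```text
clock: 1.43
position: [0.5855, -0.0455, 0.223]
ee_rot: [-3.077, -0.621, 0.019]
force: [0.6, -0.8, -0.1]
width: 0.766
[ 0.136  0.401 -0.208  1.654  0.089  1.108 -1.269] 22.838962034860085 [ 1.26754413 -0.83461185  0.56456255]
cam in tool [ 0.0772  0.0009 -0.1536]
[[-0.002 -0.958 -0.286]
 [ 1.    -0.002 -0.001]
 [-0.    -0.286  0.958]] [219.39232613 130.46905326]
```

```bash
cat >> h.py <<'E'
def nutlook(tag,cx=.619,cy=.005,name="wrist",half=.045):
    """rectify the nut's top plane (z=.1) and collar plane (z=.062), 0.2 mm/px; up=+x, left=+y"""
    c=camera_params(name);im=cv2.cvtColor(get_image(name),cv2.COLOR_RGB2BGR);cv2.imwrite(f"pics/{tag}_raw.png",im)
    out=[]
    for z in(.1,.062):
        n=400;k=2*half/n
        src=np.float32([proj(c,[cx+a*half,cy+b*half,z]) for a,b in((1,1),(1,-1),(-1,-1),(-1,1))])
        Hm=cv2.getPerspectiveTransform(src,np.float32([[0,0],[n,0],[n,n],[0,n]]));w=cv2.warpPerspective(im,Hm,(n,n),flags=cv2.INTER_CUBIC);out.append(w)
    cv2.imwrite(f"pics/{tag}.png",np.hstack(out));return c,im,out
E
python3 - <<'E'
from h import *
nutlook("n0")
E
```

```text
(no output)
```

View pics/n0.png

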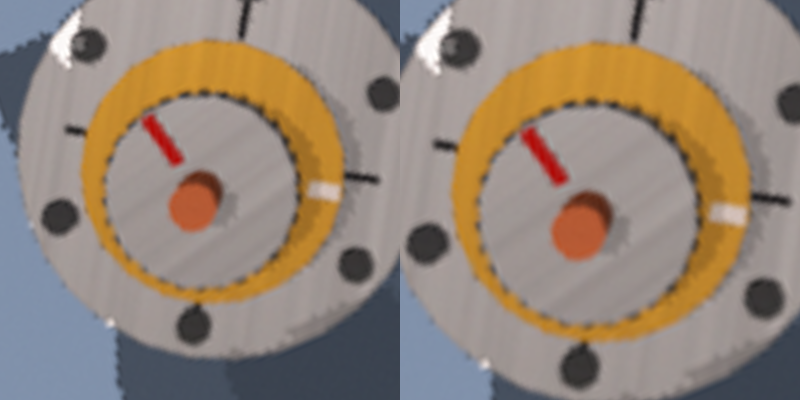

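```bash
python3 -m jog '[70,0.66,-0.41,0,0, 70,0.66,-0.41,0,0, 70,0,0,0.5,0, 70,0,0,0.3,0,70,0,0,0,0]' 25
python3 - <<'E'
from h import *
s,M,y=pose();print(s["joints"].round(3),y,off(s,[.621,.0047,.1]),M[:,2],s["force"],s["ft_torque"])
E
```

```text
clock: 1.9
position: [0.6254, 0.0226, 0.1877]
ee_rot: [-3.064, -0.647, 0.015]
force: [-0.7, -0.5, -0.2]
width: 0.76
[ 0.034  0.493 -0.221  1.6    0.107  1.072 -1.369] 23.835433383287285 [-0.26667692  0.39209882  2.19074224] [-0.01163884  0.0082715  -0.99989805] [-0.7233259  -0.54673038 -0.24464849] [ 0.01961463  0.03550247 -0.04218889]
```

```bash
python3 -m jog '[70,-0.27,0.39,0.4,0, 70,0,0,0.2,0,70,0,0,0,0]' 25
python3 - <<'E'
from h import *
s,M,y=pose();print(s["joints"].round(3),y,off(s,[.621,.0047,.1]),M[:,2],s["force"],s["ft_torque"])
E
```

```text
clock: 2.15
position: [0.6199, 0.0015, 0.1625]
ee_rot: [-3.064, -0.645, 0.019]
force: [-0.3, 0.1, -0.5]
width: 0.759
[ 0.064  0.508 -0.216  1.642  0.112  1.018 -1.343] 23.765668023692264 [ 0.07391576 -0.04215173  1.56219142] [-0.01417773  0.0072551  -0.99987317] [-0.32486033  0.09834784 -0.51712508] [ 0.04590026  0.00921324 -0.02376965]
```

```bash
python3 -m jog '[70,0.05,-0.04,0.4,0, 70,0.01,0,0.4,0, 70,0,0,0.4,0, 70,0,0,0.3,0, 70,0,0,0,0,70,0,0,0,0]' 25
python3 - <<'E'
from h import *
s,M,y=pose();print(s["joints"].round(3),y,off(s,[.621,.0047,.1]),s["force"],s["ft_torque"])
E
```

```text
clock: 2.65
position: [0.6206, -0.0024, 0.1045]
ee_rot: [-3.071, -0.631, 0.017]
force: [0.3, 0.8, 0.1]
width: 0.768
[ 0.059  0.569 -0.205  1.698  0.133  0.899 -1.363] 23.231650212177833 [ 0.0792539  -0.15760627  0.1133112 ] [0.31476837 0.8445481  0.13666866] [ 0.01985974 -0.08001365  0.04638928]
```

```bash
python3 -m jog '[70,0.08,-0.17,0.1,0, 70,0,0,0,0, 70,0,0,0,0]' 25
python3 - <<'E'
from h import *
s,M,y=pose();print(y,off(s,[.621,.0047,.1]),s["force"],s["ft_torque"])
E
```

```text
clock: 2.9
position: [0.622, 0.0054, 0.1026]
ee_rot: [-3.072, -0.629, 0.013]
force: [0.1, -0.7, -0.0]
width: 0.763
23.160955764893682 [-0.02865544  0.0073289   0.06603226] [ 0.11235986 -0.73211068 -0.03167789] [ 0.01515323 -0.02693035  0.02718539]
```

Well centred. Close on the knurl and start turning (two rows to test).

```bash
python3 -m jog '[30,0,0,0.04,0, 30,0,0,0,0, 30,0,0,0,0, 30,0,0,0,0, 30,0,0,0,0, 30,0,0,0,1, 30,0,0,0,1, 30,0,0,0,1, 30,0,0,0,1, 30,0,0,0,0]' 25
python3 - <<'E'
from h import *
s,M,y=pose();print(s["joints"].round(3),y,off(s,[.621,.0047,.1]),s["force"],s["ft_torque"])
E
```

```text
clock: 3.73
position: [0.6231, 0.0055, 0.1028]
ee_rot: [-3.137, 0.051, 0.01]
force: [0.3, 0.3, -0.7]
width: 0.449
[-0.03   0.563 -0.09   1.706  0.056  0.881 -1.745] -1.8522452718875555 [-0.05135106  0.02255805  0.07025372] [ 0.28207944  0.29465271 -0.68516298] [ 0.15783899 -0.0101234  -0.02746069]
```

```bash
python3 -m jog '[60,0,0,0,0, 60,0,0,0,0, 60,0,0,0,-1, 60,0,0,0,-1, 60,0,0,0,-1, 60,0,0,0,-1, 60,0,0,0,-1, 60,0,0,0,-1, 60,0,0,0,-1, 60,0,0,0,-1, 60,0,0,0,-1, 60,0,0,0,-1, 60,0,0,0,-1, 60,0,0,0,-1, 60,0,0,0,-1, 60,0,0,0,-1,60,0,0,0,-1,60,0,0,0,-1,60,0,0,0,-1,60,0,0,0,-1]' 25
python3 -m jog '[60,0,0,0,-1,60,0,0,0,-1, 60,0,0,0,0,60,0,0,0,0]'
python3 - <<'E'
from h import *
s,M,y=pose();print(s["joints"].round(3),y,off(s,[.621,.0047,.1]),s["force"],s["ft_torque"],M[:,2])
E
```

```text
clock: 5.4
position: [0.6245, 0.0038, 0.105]
ee_rot: [-1.692, -2.643, -0.005]
force: [-0.5, -0.1, 0.3]
width: 0.654
clock: 5.73
position: [0.625, 0.0026, 0.1054]
ee_rot: [-1.375, -2.822, -0.008]
force: [0.2, 0.6, 0.1]
width: 0.654
[ 0.35   0.655 -0.67   1.67   0.466  0.982  0.181] 128.03033164325194 [ 0.10275627 -0.04567358  0.1343578 ] [0.16762061 0.63460314 0.11876895] [ 0.07290303 -0.07722447 -0.03086846] [-6.63531422e-05  5.55189702e-03 -9.99984586e-01]
```

```bash
python3 -m jog '[60,0.1,-0.05,0.13,0, 60,0,0,0,0, 30,0,0,0,0, 30,0,0,0,0, 30,0,0,0,0, 30,0,0,0,0, 30,0,0,0,1, 30,0,0,0,1, 30,0,0,0,1, 30,0,0,0,1, 30,0,0,0,1, 30,0,0,0,1, 30,0,0,0,1, 30,0,0,0,1, 30,0,0,0,0]' 25
python3 - <<'E'
from h import *
s,M,y=pose();print(s["joints"].round(3),y,off(s,[.621,.0047,.1]),s["force"],s["ft_torque"])
E
python3 -m jog '[30,0,0,0,0.7,30,0,0,0,0.7]'
python3 - <<'E'
from h import *
s,M,y=pose();print(s["joints"].round(3),y,off(s,[.621,.0047,.1]),s["force"],s["ft_torque"])
E
```

```text
clock: 6.98
position: [0.6204, 0.005, 0.0998]
ee_rot: [-2.451, -1.959, -0.005]
force: [0.8, -1.0, -1.9]
width: 0.464
[ 0.208  0.602 -0.445  1.699  0.308  0.91  -0.582] 77.24986902059256 [-0.00277057  0.01722879 -0.00616788] [ 0.7756341  -1.02232776 -1.88190862] [-0.06065276 -0.19089241 -0.05561689]
clock: 7.15
position: [0.6204, 0.005, 0.0998]
ee_rot: [-2.585, -1.779, -0.004]
force: [-0.3, -0.4, -0.8]
width: 0.463
[ 0.184  0.596 -0.409  1.701  0.282  0.903 -0.703] 69.08420291898136 [-0.001483    0.01754407 -0.00538315] [-0.34343605 -0.36797303 -0.84780415] [-0.01895301 -0.11855459  0.0721254 ]
```

```bash
cat > st.py <<'E'
from h import *
s,M,y=pose();print("j7",s["joints"][6].round(3),"yaw",y.round(2),"F",s["force"].round(1),"T",s["ft_torque"].round(3))
E
for i in 1; do :; done
python3 -m jog '[30,0,0,0,0.7,30,0,0,0,0.7]' >/dev/null; python3 st.py
python3 -m jog '[30,0,0,0,0.7,30,0,0,0,0.7]' >/dev/null; python3 st.py
python3 -m jog '[30,0,0,0,0.7,30,0,0,0,0.7]' >/dev/null; python3 st.py
```

```text
j7 -0.826 yaw 60.73 F [-0.9 -0.6 -1.1] T [-0.058 -0.075  0.047]
j7 -0.95 yaw 52.37 F [-0.6  0.7 -0.5] T [-0.036 -0.075  0.04 ]
j7 -1.073 yaw 44.01 F [-0.5  0.3  0. ] T [-0.143 -0.077  0.038]
```

```bash
python3 -m jog '[30,0,0,0,0.7,30,0,0,0,0.7]' >/dev/null; python3 st.py
python3 -m jog '[30,0,0,0,0.7,30,0,0,0,0.7]' >/dev/null; python3 st.py
python3 -m jog '[30,0,0,0,0.7,30,0,0,0,0.7]' >/dev/null; python3 st.py
python3 -m jog '[30,0,0,0,0.7,30,0,0,0,0.7]' >/dev/null; python3 st.py
```

```text
j7 -1.196 yaw 35.66 F [-0.7 -1.   0.8] T [-0.105 -0.034  0.023]
j7 -1.32 yaw 27.3 F [ 0.6 -0.1  0.4] T [-0.09  -0.046  0.03 ]
j7 -1.442 yaw 18.95 F [-0.5 -0.1 -0.8] T [-0.105 -0.019  0.058]
j7 -1.565 yaw 10.63 F [-0.8 -0.9 -0.5] T [-0.157 -0.03   0.22 ]
```

```bash
python3 -m jog '[30,0,0,0,0.5,30,0,0,0,0]' >/dev/null; python3 st.py
python3 -m jog '[30,0,0,0,0.5,30,0,0,0,0]' >/dev/null; python3 st.py
python3 -m jog '[30,0,0,0,0.4,30,0,0,0,0]' >/dev/null; python3 st.py
```

```text
j7 -1.608 yaw 7.73 F [-0.2 -0.4 -1. ] T [-0.155 -0.054 -0.044]
j7 -1.646 yaw 5.19 F [ 0.5 -1.1  0.3] T [-0.157 -0.014  0.259]
j7 -1.674 yaw 3.36 F [ 0.5 -1.4 -0.3] T [-0.209  0.065  0.316]
```

```bash
python3 -m jog '[30,0,0,0,0.4,30,0,0,0,0]' >/dev/null; python3 st.py
python3 -m jog '[30,0,0,0,0.4,30,0,0,0,0]' >/dev/null; python3 st.py
python3 -m jog '[30,0,0,0,0.4]' >/dev/null; python3 st.py
```

```text
j7 -1.702 yaw 1.48 F [-0.4  0.4  0.3] T [-0.148  0.087  0.244]
j7 -1.73 yaw -0.44 F [-0.3 -1.1  0.3] T [-0.064  0.065  0.243]
j7 -1.76 yaw -2.52 F [1.2 0.5 0.1] T [-0.072 -0.199  0.774]
```

```bash
python3 -m jog '[30,0,0,0,0]' >/dev/null; python3 st.py
python3 -m jog '[30,0,0,0,0.2]' >/dev/null; python3 st.py
```

```text
j7 -1.758 yaw -2.39 F [0.1 0.1 0.1] T [-0.107  0.001  0.199]
j7 -1.773 yaw -3.36 F [ 0.9 -0.1 -0. ] T [-0.067 -0.035  0.788]
```

```bash
python3 -m jog '[30,0,0,0,0.4]' >/dev/null; python3 st.py
python3 -m jog '[30,0,0,0,0]' >/dev/null; python3 st.py
python3 - <<'E'
from h import *
c,im,o=nutlook("n1",.621,.0047,half=.045)
E
```

```text
j7 -1.806 yaw -5.62 F [ 0.9 -1.1  1. ] T [-0.053 -0.254  0.686]
j7 -1.806 yaw -5.6 F [ 0.5 -1.5 -0.2] T [-0.059 -0.195  0.456]
```

View pics/n1_raw.png

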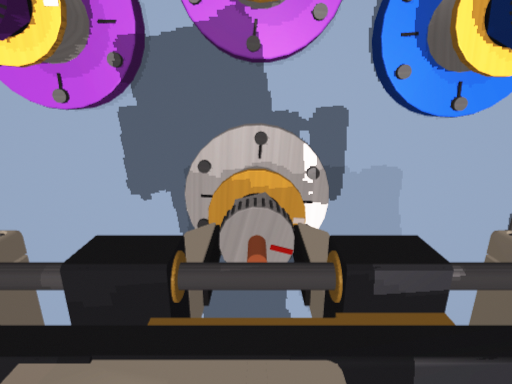

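The grip now slips at about 0.7 N m, up from 0.25 N m through the seal, so the nut is finger-tight. The picture shows the red line at (281,249). Release, rise and measure.

```bash
python3 -m jog '[70,0,0,0,0, 70,0,0,0,0,70,0,0,-0.5,0, 70,0,0,-1,0, 70,0,0,-1,0, 70,-0.3,0,-1,0, 70,0,0,-0.5,0, 70,0,0,0,0, 70,0,0,0,0]' 
python3 st.py
python3 - <<'E'
from h import *
c,im,o=nutlook("n2",.621,.0047,half=.045)
def red(im,c):
    H,S,V=cv2.split(cv2.cvtColor(im,cv2.COLOR_BGR2HSV));m=((H<5)|(H>174))&(S>150)&(V>100)
    n,l,st,ce=cv2.connectedComponentsWithStats(m.astype('uint8'))
    for i in range(1,n):
        if st[i,4]>15:
            ys,xs=np.nonzero(l==i);P=np.array([onz(c,p,.1)[:2] for p in zip(xs,ys)])
            if abs(P.mean(0)-[.621,.0047]).max()<.03:
                w,v=np.linalg.eigh(np.cov(P.T));d=P.mean(0)-[.621,.0047]
                print(st[i,4],ce[i],"line",np.degrees(np.arctan2(v[1,1],v[0,1])),"radial",np.degrees(np.arctan2(d[1],d[0])),"r",np.hypot(*d))
red(im,c)
E
```

```text
clock: 10.37
position: [0.6057, 0.0071, 0.2646]
ee_rot: [-3.137, 0.138, 0.015]
force: [0.3, -0.1, -0.7]
width: 0.762
j7 -1.782 yaw -5.03 F [ 0.3 -0.1 -0.7] T [0.033 0.057 0.055]
26 [269.65384615 163.76923077] line 69.61032745499958 radial -112.92910163305656 r 0.014614981801078052
```

View pics/n2.png

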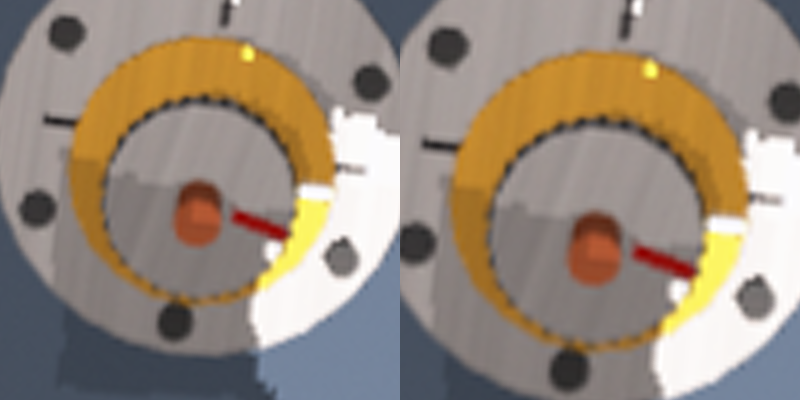

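Nut centre is confirmed. The red line is at about -111.5°, so it has turned about 148°, and the collar mark is still at about -100°. Next, on the way to the wrench, check that the final wrench orientation (tool yaw about -52°) is within joint 7's range.

```bash
python3 -m jog '[70,-0.4,-0.4,0,1, 70,-0.4,-0.4,0,1, 70,-0.4,-0.4,0,1,70,-0.2,-0.4,0,1,70,0,-0.4,0,1,70,0,-0.2,0,1,70,0,0,0,1,70,0,0,0,1,70,0,0,0,0.5,70,0,0,0,0,70,0,0,0,0]' 
python3 st.py
python3 - <<'E'
from h import *
s,M,y=pose();print(s["joints"].round(3),off(s,[.549,.095,.12]))
E
```

```text
clock: 11.33
position: [0.5708, 0.1028, 0.2453]
ee_rot: [2.73, -1.505, -0.046]
force: [-0.3, -0.8, 0.3]
width: 0.759
j7 -2.738 yaw -57.75 F [-0.3 -0.8  0.3] T [0.131 0.009 0.017]
[-0.471  0.376  0.282  1.65  -0.112  1.17  -2.738] [-0.08243575  0.45284412  3.15148694]
```

```bash
python3 -m jog '[70,0,0,0,-1,70,0,0,0,-1,70,0,0,0,-1,70,0,0,0,-1,70,0,0,0,-1,70,0,0,0,-1,70,0,0,0,-1,70,0,0,0,-1,70,0,0,0,-1,70,0,0,0,-1,70,0,0,0,-1,70,-0.2,-0.8,0,-0.7,70,-0.27,-0.89,0,0,70,-0.27,-0.89,0,0,70,-0.27,-0.89,0.2,0,70,-0.27,-0.89,0.2,0,70,-0.27,-0.6,0,0,70,0,0,0,0,70,0,0,0,0]' 
python3 st.py
python3 - <<'E'
from h import *
s,M,y=pose();print(s["joints"].round(3),off(s,[.46,.297,.038]))
c=camera_params("wrist");im=cv2.cvtColor(get_image("wrist"),cv2.COLOR_RGB2BGR);cv2.imwrite("pics/w0.png",im)
H,S,V=cv2.split(cv2.cvtColor(im,cv2.COLOR_BGR2HSV));m=((H>100)&(H<125)&(S>150)&(V>80)).astype('uint8')
n,l,st,ce=cv2.connectedComponentsWithStats(m)
for i in range(1,n):
    if st[i,4]>300:
        ys,xs=np.nonzero(l==i);P=np.array([onz(c,p,.034)[:2] for p in zip(xs,ys)]);w,v=np.linalg.eigh(np.cov(P.T))
        (q,wh,a)=cv2.minAreaRect(P.astype(np.float32)*1000)
        print(st[i],P.mean(0).round(4),q,wh,a,np.degrees(np.arctan2(v[1,1],v[0,1])))
E
```

```text
clock: 12.92
position: [0.4425, 0.2791, 0.2192]
ee_rot: [-3.102, -0.484, 0.092]
force: [-0.0, -0.0, -0.4]
width: 0.763
j7 -1.924 yaw 17.77 F [-0.  -0.  -0.4] T [-0.023 -0.077 -0.005]
[-5.710e-01  3.180e-01 -9.600e-02  1.786e+00  1.000e-03  1.089e+00
 -1.924e+00] [ 0.81286139 -0.2470005   4.49234096]
[ 236  107   21   69 1079] [0.4609 0.2983] (459.7687072753906, 297.98675537109375) (76.22282409667969, 18.4099063873291) 12.482996940612793 -167.563875460926
```

View pics/w0.png

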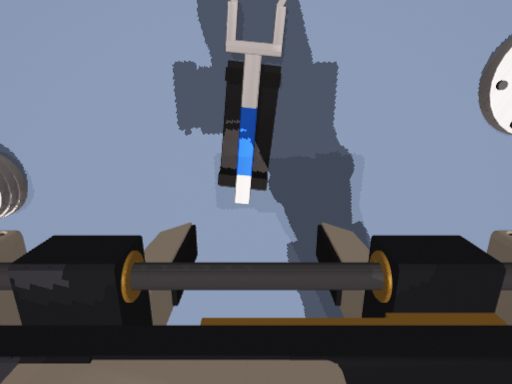

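```bash
python3 -m jog '[70,0.4,-0.13,0.8,0,70,0.4,-0.13,0.8,0,70,0,0,0.4,0.8,70,0,0,0,0,70,0,0,0,0]'
python3 - <<'E'
from h import *
s,M,y=pose();print(y,off(s,[.46,.298,.038]),M[:,2])
E
```

```text
clock: 13.38
position: [0.4714, 0.2945, 0.1362]
ee_rot: [-3.12, -0.346, 0.085]
force: [-0.3, 0.4, 0.7]
width: 0.758
12.663803753498195 [-0.12828737 -0.13100911  2.46756528] [-0.05366016 -0.00487742 -0.99854734]
```

```bash
python3 -m jog '[70,-0.1,-0.1,0.5,0,70,0,0,0.5,0,70,0,0,0.5,0,70,0,0,0.3,0,70,0,0,0,0,70,0,0,0,0]'
python3 - <<'E'
from h import *
s,M,y=pose();print(y,off(s,[.46,.298,.038]),M[:,2],s["force"])
E
```

```text
clock: 13.88
position: [0.4697, 0.2944, 0.0699]
ee_rot: [-3.115, -0.356, 0.07]
force: [1.2, -0.8, -0.7]
width: 0.76
13.041328295619014 [-0.17993701 -0.13275646  0.80684562] [-4.50983395e-02  6.22407655e-04 -9.98982358e-01] [ 1.17587852 -0.7683691  -0.71192343]
```

```bash
python3 -m jog '[70,-0.2,-0.14,0.2,0.1,70,-0.05,0,0.4,0,70,0,0,0.15,0,70,0,0,0,0,70,0,0,0,0]'
python3 - <<'E'
from h import *
s,M,y=pose();print(y,off(s,[.46,.298,.038]),M[:,2],s["force"])
E
```

```text
clock: 14.3
position: [0.4591, 0.2997, 0.0447]
ee_rot: [-3.112, -0.338, 0.059]
force: [1.0, -0.3, 0.4]
width: 0.761
12.39420519257699 [0.0181999  0.04813371 0.16737476] [-0.03844391  0.00626728 -0.99924111] [ 1.04273185 -0.27055904  0.38164045]
```

```bash
python3 -m jog '[70,0.02,0.05,0.14,0,70,0,0,0,0,10,0,0,0,0,10,0,0,0,0,10,0,0,0,0,10,0,0,0,0,10,0,0,0,0,10,0,0,0,0]' 60
cat >> h.py <<'E'
import os
def save_grip(rest=(.4598,.298),yaw=12.45):
    s,M,y=pose();W=np.eye(4);W[:3,:3]=R.from_euler('z',yaw,degrees=True).as_matrix();W[:3,3]=[*rest,.029]
    T=np.eye(4);T[:3,:3]=M;T[:3,3]=s["position"];G=np.linalg.inv(T)@W
    G[1,3]=0;np.save("G.npy",G);print("G",G.round(4))
NUT=np.array([.621,.0047])
def wrench(target=None):
    "wrench pose from the tool pose; target=(x,y,z,yaw) of grip point -> tool shift units / turn units"
    s,M,y=pose();T=np.eye(4);T[:3,:3]=M;T[:3,3]=s["position"];G=np.load("G.npy");W=T@G
    yw=np.degrees(np.arctan2(W[1,0],W[0,0]));h=(W@[.115,0,0,1])[:3]
    print("grip",W[:3,3].round(4),"yaw",yw.round(2),"hexpt",h.round(4),"pitch/roll",np.degrees([W[2,0],W[2,1]]).round(2),"j7",s["joints"][6].round(3),"tilt",M[:2,2].round(3),"F",s["force"].round(1),"T",s["ft_torque"].round(2),"w",round(s["width"]*91.8,1))
    d=np.r_[NUT,.075]-h;print("hexpt->nut along/across/up mm",(W[:3,:3].T@d*1000).round(1))
    if target is not None:
        d=np.array(target[:3])-W[:3,3];print("shift",(M.T@d/.04).round(3),"turn",round((yw-target[3])/6,2))
E
python3 - <<'E'
from h import *
save_grip();wrench()
E
```

```text
clock: 14.97
position: [0.4618, 0.2989, 0.0412]
ee_rot: [-3.111, -0.337, 0.053]
force: [0.0, -0.2, 0.6]
width: 0.375
G [[ 9.995e-01 -9.000e-04 -3.250e-02 -1.800e-03]
 [-1.500e-03 -9.999e-01 -1.590e-02  0.000e+00]
 [-3.250e-02  1.600e-02 -9.993e-01  1.230e-02]
 [ 0.000e+00  0.000e+00  0.000e+00  1.000e+00]]
grip [0.4597 0.2987 0.029 ] yaw 12.45 hexpt [0.572  0.3234 0.029 ] pitch/roll [0. 0.] j7 -2.026 tilt [-0.035  0.009] F [ 0.  -0.2  0.6] T [ 0.04 -0.01 -0.01] w 34.4
hexpt->nut along/across/up mm [ -20.8 -321.8   46. ]
```

```bash
python3 -m jog '[34,0,0.03,0.15,0,34,0,0,0,0,10,0,0,0,0,10,0,0,0,0,10,0,0,0,0,10,0,0,0,0,10,0,0,0,0,10,0,0,0,0]' 60
python3 - <<'E'
from h import *
save_grip();wrench()
E
```

```text
clock: 15.63
position: [0.4617, 0.2977, 0.0344]
ee_rot: [-3.111, -0.338, 0.054]
force: [0.4, 0.2, -1.0]
width: 0.179
G [[ 9.995e-01 -7.000e-04 -3.290e-02 -1.600e-03]
 [-1.300e-03 -9.999e-01 -1.590e-02  0.000e+00]
 [-3.290e-02  1.600e-02 -9.993e-01  5.400e-03]
 [ 0.000e+00  0.000e+00  0.000e+00  1.000e+00]]
grip [0.4599 0.2974 0.029 ] yaw 12.45 hexpt [0.5722 0.3222 0.029 ] pitch/roll [-0.  0.] j7 -2.025 tilt [-0.036  0.009] F [ 0.4  0.2 -1. ] T [ 0.11 -0.03  0.  ] w 16.5
hexpt->nut along/across/up mm [ -20.8 -320.6   46. ]
```

```bash
python3 -m jog '[10,0,0,-0.5,0,10,0,0,-0.8,0,10,0,0,-0.8,0,10,-0.2,0.3,-0.4,0,10,-0.27,0.6,0,0,10,-0.27,0.8,0,0,10,-0.27,0.8,0,0,10,-0.27,0.8,0,0,10,-0.27,0.8,0,0,10,-0.27,0.8,0,0,10,-0.27,0.8,0,0,10,-0.27,0.8,0,0,10,-0.27,0.8,0,0,10,-0.27,0.8,0,0,10,0,0.5,0,0,10,0,0,0,0,10,0,0,0,0]' 60
python3 - <<'E'
from h import *
wrench((.484,-.104,.075,38.5))
E
```

```text
clock: 17.05
position: [0.4161, -0.0801, 0.1334]
ee_rot: [-3.111, -0.342, 0.072]
force: [-1.2, 0.8, -4.2]
width: 0.181
grip [ 0.4143 -0.0805  0.1281] yaw 12.61 hexpt [ 0.5265 -0.0553  0.1268] pitch/roll [-0.66  0.01] j7 -1.26 tilt [-0.047  0.006] F [-1.2  0.8 -4.2] T [ 0.06  0.03 -0.06] w 16.6
hexpt->nut along/across/up mm [105.9  38.  -50.6]
shift [1.63  0.974 1.241] turn -4.32
```

```bash
python3 -m jog '[10,0.1,0.2,0.2,-0.86,10,0.1,0.2,0.2,-0.86,10,0.1,0.1,0.2,-0.86,10,0.1,0.1,0.2,-0.86,10,0.1,0.1,0.2,-0.86,10,0,0,0,0,10,0,0,0,0]' 60
python3 - <<'E'
from h import *
wrench((.484,-.104,.075,38.5))
E
```

```text
clock: 17.63
position: [0.4424, -0.0919, 0.0897]
ee_rot: [-2.93, -1.06, 0.067]
force: [-0.1, 0.4, -2.8]
width: 0.179
grip [ 0.4409 -0.0928  0.0843] yaw 39.82 hexpt [ 0.5292 -0.0192  0.0844] pitch/roll [0.05 1.29] j7 -0.806 tilt [-0.049  0.009] F [-0.1  0.4 -2.8] T [-0.02 -0.04  0.1 ] w 16.5
hexpt->nut along/across/up mm [ 85.8 -40.6  -8.6]
shift [0.657 0.912 0.177] turn 0.22
```

```bash
python3 -m jog '[10,0.2,0.4,0.08,0.2,10,0.2,0.4,0.08,0,10,0.1,0.1,0,0,10,0,0,0,0,10,0,0,0,0]' 60
python3 - <<'E'
from h import *
wrench((.484,-.104,.075,38.5))
c=camera_params("wrist");im=cv2.cvtColor(get_image("wrist"),cv2.COLOR_RGB2BGR);cv2.imwrite("pics/f0.png",cv2.resize(im[0:260,120:400],None,fx=2.3,fy=2.3,interpolation=cv2.INTER_CUBIC))
cv2.imwrite("pics/f0_raw.png",im)
print("nut top proj",proj(c,[.621,.0047,.1]),"hex",proj(c,[.621,.0047,.075]))
E
```

```text
clock: 18.05
position: [0.4795, -0.1032, 0.0823]
ee_rot: [-2.944, -1.015, 0.07]
force: [-0.8, -0.5, -3.0]
width: 0.179
grip [ 0.4779 -0.1041  0.0769] yaw 38.09 hexpt [ 0.5684 -0.0332  0.0768] pitch/roll [-0.07  1.37] j7 -0.813 tilt [-0.051  0.01 ] F [-0.8 -0.5 -3. ] T [-0.15 -0.02 -0.  ] w 16.4
hexpt->nut along/across/up mm [64.8 -2.7 -1.7]
shift [0.124 0.093 0.041] turn -0.07
nut top proj [ 257.62834739 -223.37365385] hex [ 259.83469678 -161.20696276]
```

View pics/f0.png

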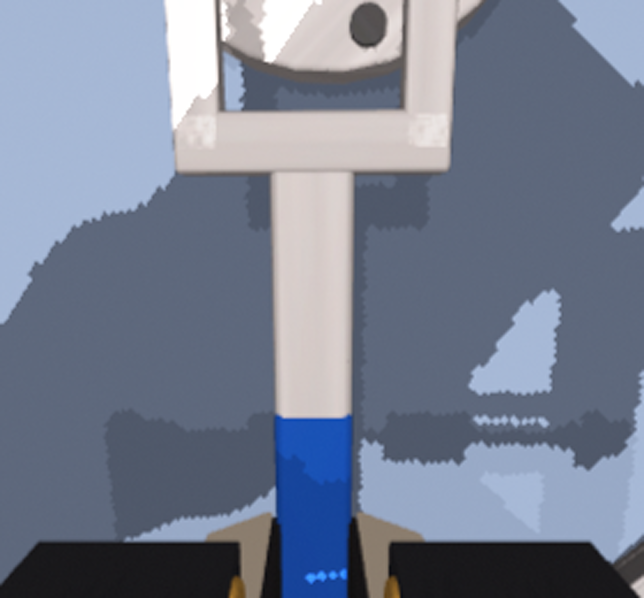

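The wrist view shows the wrench held straight, with its axis vertical at crop column ~313. The nut lies beyond the top edge, so I'll compute the wrench line from the picture.

Run:
```python
from h import *
c=camera_params("wrist");im=cv2.imread("pics/f0_raw.png").astype(float);g=im.sum(2)
# edges of handle per row: strongest gradients near cols 238 and 273
pts=[]
for r in range(80,175,5):
    row=cv2.GaussianBlur(g[r:r+5].mean(0)[None],(5,1),1)[0];d=np.abs(np.diff(row))
    def sub(a,b):
        w=d[a:b]**2;return (np.arange(a,b)+.5)@w/w.sum()
    l=sub(233,245);rr=sub(267,279);pts.append(((l+rr)/2,r+2,rr-l))
P=np.array([onz(c,p[:2],.082)[:2] for p in pts]);print(np.array(pts)[::6].round(1))
v=np.polyfit(P[:,0],P[:,1],1);a=np.arctan(v[0]);n=np.array([-np.sin(a),np.cos(a)])
print("yaw",np.degrees(a),"nut across mm",1000*(NUT-P.mean(0))@n)
th=[onz(c,(120+x/2.3,111/2.3),.082)[:2] for x in(222,404)];print("throat mid",np.mean(th,0),"to nut along",1000*(NUT-np.mean(th,0))@[np.cos(a),np.sin(a)],"across",1000*(NUT-np.mean(th,0))@n)
wrench()
```

```text
[[255.2  82.   34.7]
 [255.5 112.   33.6]
 [255.7 142.   32.7]
 [255.9 172.   31.8]]
yaw 38.28418799712473 nut across mm -2.5232104655638787
throat mid [ 0.55902045 -0.04151591] to nut along 77.28432360028293 across -2.12314654377856
grip [ 0.4778 -0.1039  0.077 ] yaw 38.12 hexpt [ 0.5683 -0.033   0.0769] pitch/roll [-0.06  1.37] j7 -0.812 tilt [-0.051  0.01 ] F [ 0.6  0.7 -3.6] T [-0.05 -0.05  0.01] w 16.4
hexpt->nut along/across/up mm [64.7 -2.9 -1.8]
```

Run:
```python
from h import *
c=camera_params("wrist");a=np.radians(38.2);u=np.array([np.cos(a),np.sin(a)])
s,M,y=pose();T=np.eye(4);T[:3,:3]=M;T[:3,3]=s["position"];W=T@np.load("G.npy");g=W[:2,3]
for n,yy in(("blue edge",416),("handle end",172),("throat",111)):
    for z in(.082,.085):
        p=onz(c,(255.7,yy/2.3),z)[:2];print(n,z,1000*(p-g)@u,"tcp",1000*(p-s["position"][:2])@u)
# rest picture: same features in w0.png (before grip), along the axis from rest point
im=cv2.imread("pics/top0.png");ct=camera_params("top");H,S,V=cv2.split(cv2.cvtColor(im,cv2.COLOR_BGR2HSV))
m=(S<70)&(V>150);m[:, :100]=0;m[:,150:]=0;m[:190]=0;m[310:]=0
ys,xs=np.nonzero(m);u2=np.array([np.cos(np.radians(12.5)),np.sin(np.radians(12.5))])
q=np.array([(onz(ct,p,.034)[:2]-[.4598,.298])@u2 for p in zip(xs,ys)]);print("top-cam white extent along (expect -85..138)",1000*q.min(),1000*q.max())
```

```text
blue edge 0.082 38.38083480638966 tcp 36.584172514048234
blue edge 0.085 39.28522827407035 tcp 37.488565981728925
handle end 0.082 90.97244257297866 tcp 89.17578028063724
handle end 0.085 90.8332716558524 tcp 89.03660936351098
throat 0.082 102.42411863397881 tcp 100.62745634163738
throat 0.085 102.05771447962876 tcp 100.26105218728735
top-cam white extent along (expect -85..138) -116.23530197574553 163.70980511823396
```

Run:
```python
from h import *
c=camera_params("wrist")
for r,x,w in((82,255.2,34.7),(112,255.5,33.6),(142,255.7,32.7),(172,255.9,31.8)):
    Z=c["intrinsics"][0,0]*.018/w;print(r,(c["xyz"]+ray(c,(x,r))*Z).round(4))
im=cv2.imread("pics/top0.png");ct=camera_params("top");u2=np.array([np.cos(np.radians(12.5)),np.sin(np.radians(12.5))]);n2=np.array([-u2[1],u2[0]])
def samp(t,o,z=.034):
    p=proj(ct,[*(np.array([.4598,.298])+t*u2+o*n2),z]);return im[int(round(p[1])),int(round(p[0]))]
print("axis",[(t,*samp(t/1000,0)) for t in range(-104,112,4)])
print("jawR",[(t,samp(t/1000,-.0235).sum()//3) for t in range(80,156,4)],"jawL",[(t,samp(t/1000,.0235).sum()//3) for t in range(80,156,4)])
```

```text
82 [ 0.5471 -0.0496  0.0692]
112 [ 0.5353 -0.059   0.069 ]
142 [ 0.5228 -0.0689  0.0697]
172 [ 0.5096 -0.0794  0.0705]
axis [(-104, np.uint8(148), np.uint8(126), np.uint8(109)), (-100, np.uint8(147), np.uint8(127), np.uint8(110)), (-96, np.uint8(146), np.uint8(127), np.uint8(109)), (-92, np.uint8(145), np.uint8(127), np.uint8(109)), (-88, np.uint8(146), np.uint8(126), np.uint8(107)), (-84, np.uint8(147), np.uint8(128), np.uint8(108)), (-80, np.uint8(149), np.uint8(129), np.uint8(114)), (-76, np.uint8(172), np.uint8(168), np.uint8(163)), (-72, np.uint8(204), np.uint8(209), np.uint8(209)), (-68, np.uint8(222), np.uint8(227), np.uint8(229)), (-64, np.uint8(219), np.uint8(223), np.uint8(225)), (-60, np.uint8(221), np.uint8(225), np.uint8(226)), (-56, np.uint8(220), np.uint8(223), np.uint8(225)), (-52, np.uint8(222), np.uint8(226), np.uint8(227)), (-48, np.uint8(220), np.uint8(224), np.uint8(226)), (-44, np.uint8(222), np.uint8(227), np.uint8(229)), (-40, np.uint8(215), np.uint8(201), np.uint8(195)), (-36, np.uint8(216), np.uint8(123), np.uint8(72)), (-32, np.uint8(218), np.uint8(118), np
[... 1960 characters left out ...]
64(226)), (112, np.uint64(226)), (116, np.uint64(226)), (120, np.uint64(227)), (124, np.uint64(226)), (128, np.uint64(224)), (132, np.uint64(226)), (136, np.uint64(221)), (140, np.uint64(203)), (144, np.uint64(186)), (148, np.uint64(155)), (152, np.uint64(129))] jawL [(80, np.uint64(127)), (84, np.uint64(128)), (88, np.uint64(123)), (92, np.uint64(191)), (96, np.uint64(227)), (100, np.uint64(226)), (104, np.uint64(224)), (108, np.uint64(225)), (112, np.uint64(224)), (116, np.uint64(224)), (120, np.uint64(225)), (124, np.uint64(225)), (128, np.uint64(225)), (132, np.uint64(225)), (136, np.uint64(214)), (140, np.uint64(171)), (144, np.uint64(188)), (148, np.uint64(141)), (152, np.uint64(132))]
```

```bash
python3 - <<'E'
import numpy as np
G=np.load("G.npy");G[:3,3]+=G[:3,0]*.0095;np.save("G.npy",G)
E
python3 -m jog '[10,0.1,0.06,0,0,10,0.05,0,0,0,10,0,0,0,0,10,0,0,0,0]' 60
python3 - <<'E'
from h import *
wrench()
c=camera_params("wrist");im=cv2.cvtColor(get_image("wrist"),cv2.COLOR_RGB2BGR);cv2.imwrite("pics/f1.png",im)
E
```

```text
clock: 18.43
position: [0.4842, -0.0996, 0.0829]
ee_rot: [-2.943, -1.015, 0.071]
force: [-0.0, 0.6, -3.0]
width: 0.18
grip [ 0.4901 -0.0947  0.0776] yaw 38.11 hexpt [ 0.5806 -0.0237  0.0774] pitch/roll [-0.08  1.41] j7 -0.819 tilt [-0.052  0.011] F [-0.   0.6 -3. ] T [-0.08 -0.03  0.02] w 16.5
hexpt->nut along/across/up mm [49.3 -2.6 -2.3]
```

```bash
python3 -m jog '[10,0.1,0.07,0.05,0,10,0,0.03,0.02,0]' 60
python3 - <<'E'
from h import *
wrench()
E
python3 -m jog '[10,0,0,0,0]' 60
python3 - <<'E'
from h import *
wrench()
E
```

```text
clock: 18.65
position: [0.4898, -0.1, 0.0799]
ee_rot: [-2.943, -1.016, 0.071]
force: [0.2, 0.9, -3.9]
width: 0.18
grip [ 0.4957 -0.0951  0.0745] yaw 38.12 hexpt [ 0.5862 -0.0241  0.0744] pitch/roll [-0.06  1.41] j7 -0.819 tilt [-0.052  0.011] F [ 0.2  0.9 -3.9] T [-0.08 -0.08 -0.01] w 16.6
hexpt->nut along/across/up mm [45.2  1.1  0.6]
clock: 18.73
position: [0.4899, -0.1003, 0.0797]
ee_rot: [-2.943, -1.015, 0.071]
force: [0.5, -0.3, -3.5]
width: 0.183
grip [ 0.4958 -0.0953  0.0743] yaw 38.1 hexpt [ 0.5863 -0.0244  0.0741] pitch/roll [-0.08  1.42] j7 -0.819 tilt [-0.052  0.011] F [ 0.5 -0.3 -3.5] T [-0.11 -0.02  0.01] w 16.8
hexpt->nut along/across/up mm [45.3  1.5  0.9]
```

```bash
python3 -m jog '[10,0.12,-0.06,0,0,10,0.06,0,0,0,10,0,0,0,0]' 60
python3 - <<'E'
from h import *
wrench()
E
```

```text
clock: 18.98
position: [0.4944, -0.0936, 0.0792]
ee_rot: [-2.943, -1.014, 0.072]
force: [-0.3, 0.3, -3.5]
width: 0.18
grip [ 0.5003 -0.0887  0.0738] yaw 38.05 hexpt [ 0.5909 -0.0178  0.0736] pitch/roll [-0.1   1.44] j7 -0.833 tilt [-0.053  0.011] F [-0.3  0.3 -3.5] T [-0.02 -0.1   0.  ] w 16.5
hexpt->nut along/across/up mm [37.6 -0.8  1.5]
```

Now take the wrist view while still just outside, with the nut coming in at the top.

```bash
python3 -m jog '[10,0.12,0,-0.01,0,10,0.05,0,0,0,10,0,0,0,0]' 60
python3 - <<'E'
from h import *
wrench()
c=camera_params("wrist");im=cv2.cvtColor(get_image("wrist"),cv2.COLOR_RGB2BGR);cv2.imwrite("pics/f2.png",cv2.resize(im[0:200,130:390],None,fx=2.5,fy=2.5,interpolation=cv2.INTER_CUBIC))
print(proj(c,[.621,.0047,.084]))
E
```

```text
clock: 19.23
position: [0.5004, -0.0886, 0.0793]
ee_rot: [-2.943, -1.015, 0.072]
force: [-0.8, -0.7, -3.9]
width: 0.18
grip [ 0.5063 -0.0836  0.074 ] yaw 38.09 hexpt [ 0.5968 -0.0127  0.0738] pitch/roll [-0.1   1.45] j7 -0.843 tilt [-0.053  0.011] F [-0.8 -0.7 -3.9] T [-0.07 -0.   -0.02] w 16.5
hexpt->nut along/across/up mm [29.8 -1.2  1.3]
[255.33872583 -99.39212265]
```

```bash
python3 -m jog '[10,0.12,0.015,0,0,10,0.06,0,0,0,10,0,0,0,0]' 60 >/dev/null
python3 -c "from h import *;wrench()"
python3 -m jog '[10,0.12,0,0,0,10,0.06,0,0,0,10,0,0,0,0]' 60 >/dev/null
python3 -c "from h import *;wrench()"
```

```text
grip [ 0.5128 -0.0795  0.0737] yaw 38.07 hexpt [ 0.6033 -0.0086  0.0735] pitch/roll [-0.1   1.44] j7 -0.852 tilt [-0.053  0.011] F [ 0.5 -0.  -3.7] T [-0.1  -0.08 -0.02] w 16.6
hexpt->nut along/across/up mm [22.1 -0.4  1.5]
grip [ 0.5192 -0.0746  0.0734] yaw 38.07 hexpt [ 0.6097 -0.0037  0.0733] pitch/roll [-0.09  1.44] j7 -0.861 tilt [-0.052  0.011] F [ 0.2  0.2 -3.6] T [-0.08 -0.07 -0.07] w 16.7
hexpt->nut along/across/up mm [14.  -0.4  1.8]
```

Already entering without contact force; continue.

```bash
python3 -m jog '[10,0.12,0,-0.02,0,10,0.06,0,0,0,10,0,0,0,0]' 60 >/dev/null
python3 -c "from h import *;wrench()"
python3 -m jog '[10,0.12,0,-0.02,0,10,0.04,0,0,0,10,0,0,0,0]' 60 >/dev/null
python3 -c "from h import *;wrench()"
```

```text
grip [ 0.5255 -0.0696  0.074 ] yaw 38.07 hexpt [0.616  0.0013 0.0738] pitch/roll [-0.1   1.45] j7 -0.871 tilt [-0.053  0.011] F [ 0.   0.4 -3.2] T [-0.11 -0.1  -0.02] w 16.2
hexpt->nut along/across/up mm [ 6.  -0.4  1.2]
grip [ 0.5309 -0.0653  0.0746] yaw 38.08 hexpt [0.6215 0.0056 0.0743] pitch/roll [-0.12  1.46] j7 -0.879 tilt [-0.053  0.011] F [-1.4 -1.3 -3.8] T [-0.27  0.17  0.02] w 16.3
hexpt->nut along/across/up mm [-0.9 -0.4  0.7]
```

```bash
python3 -m jog '[10,0,-0.21,0,0.67,10,0.01,-0.21,0,0.67,10,0.01,-0.21,0,0.67,10,0,0,0,0]' 60 >/dev/null
python3 -c "from h import *;wrench()"
```

```text
grip [ 0.5197 -0.0472  0.0757] yaw 25.52 hexpt [0.6235 0.0023 0.0747] pitch/roll [-0.5   0.76] j7 -1.1 tilt [-0.05   0.008] F [ 1.1 -1.8 -3.6] T [-0.5  -0.07  0.5 ] w 16.7
hexpt->nut along/across/up mm [-1.2  3.2  0.2]
```

```bash
python3 -m jog '[10,0,-0.28,0,0.55,10,0.01,-0.26,0,0.6,10,0.01,-0.24,0,0.6,10,0,0,0,0]' 60 >/dev/null
python3 -c "from h import *;wrench()"
python3 -m jog '[10,0,-0.26,0,0.6,10,0.01,-0.25,0,0.6,10,0.01,-0.24,0,0.6,10,0,0,0,0]' 60 >/dev/null
python3 -c "from h import *;wrench()"
```

```text
grip [ 0.5112 -0.0261  0.0771] yaw 14.89 hexpt [0.6223 0.0034 0.0758] pitch/roll [-0.64 -0.19] j7 -1.309 tilt [-0.046  0.001] F [ 1.4 -3.  -4.6] T [-0.48 -0.18  0.31] w 16.6
hexpt->nut along/across/up mm [-1.   1.6 -0.8]
grip [ 0.5072 -0.0053  0.0772] yaw 4.22 hexpt [0.6219 0.0031 0.0758] pitch/roll [-0.72 -1.07] j7 -1.517 tilt [-0.045 -0.006] F [ 0.9 -2.7 -5.4] T [-0.35 -0.14  0.27] w 16.2
hexpt->nut along/across/up mm [-0.8  1.6 -0.7]
```

```bash
python3 -m jog '[10,0,-0.26,0,0.6,10,0.01,-0.25,0,0.6,10,0.01,-0.24,0,0.6,10,0.01,-0.24,0,0.6,10,0,0,0,0]' 60 >/dev/null
python3 -c "from h import *;wrench()"
python3 -m jog '[10,0,-0.26,0,0.6,10,0.01,-0.25,0,0.6,10,0.01,-0.24,0,0.6,10,0.01,-0.24,0,0.6,10,0,0,0,0]' 60 >/dev/null
python3 -c "from h import *;wrench()"
python3 - <<'E'
from h import *
nutlook("m1")
nutlook("m1t",.621,.0047,name="top")
E
```

```text
grip [0.5078 0.0226 0.0759] yaw -9.8 hexpt [0.6211 0.003  0.0744] pitch/roll [-0.79 -2.19] j7 -1.786 tilt [-0.05  -0.014] F [-0.8 -2.9 -4.7] T [-0.17 -0.09  0.37] w 16.7
hexpt->nut along/across/up mm [-0.4  1.6  0.7]
grip [0.5151 0.0489 0.0734] yaw -23.56 hexpt [0.6205 0.0029 0.0719] pitch/roll [-0.73 -3.37] j7 -2.039 tilt [-0.059 -0.021] F [-0.7 -3.  -4.1] T [-0.01 -0.04  0.31] w 16.4
hexpt->nut along/across/up mm [-0.3  1.6  3.2]
```

```bash
python3 -m jog '[10,0,-0.26,-0.05,0.6,10,0.01,-0.25,-0.04,0.6,10,0.01,-0.24,-0.02,0.6,10,0.01,-0.24,0,0.6,10,0,0,0,0]' 60 >/dev/null
python3 -c "from h import *;wrench()"
python3 -m jog '[10,0,-0.26,-0.02,0.6,10,0.01,-0.25,-0.01,0.6,10,0.01,-0.24,-0.01,0.6,10,0,0,0,0]' 60 >/dev/null
python3 -c "from h import *;wrench()"
```

```text
grip [0.5286 0.073  0.0748] yaw -37.52 hexpt [0.6198 0.0029 0.0739] pitch/roll [-0.44 -4.46] j7 -2.279 tilt [-0.07  -0.024] F [-1.8 -3.  -4.6] T [ 0.13 -0.15  0.41] w 16.6
hexpt->nut along/across/up mm [-0.1  2.   1.3]
grip [0.5423 0.0886 0.0731] yaw -47.77 hexpt [0.6196 0.0035 0.0728] pitch/roll [-0.1  -5.37] j7 -2.445 tilt [-0.081 -0.027] F [-2.1 -1.7 -3.3] T [ 0.26 -0.07  0.38] w 16.6
hexpt->nut along/across/up mm [0.1 1.7 2.3]
```

```bash
python3 -m jog '[10,0,-0.26,-0.03,0.6,10,0.01,-0.25,-0.02,0.6,10,0,0,0,0]' 60 >/dev/null
python3 - <<'E'
from h import *
wrench()
nutlook("t1",.621,.0047,name="top")
im=cv2.imread("pics/t1_raw.png");k=cv2.resize(im[130:250,190:320],None,fx=4,fy=4,interpolation=cv2.INTER_CUBIC)
get=get_image("side")[:,:,::-1];k2=cv2.resize(get[150:240,190:290],None,fx=3,fy=3,interpolation=cv2.INTER_CUBIC)
o=np.zeros((480,820,3),'uint8');o[:480,:520]=k[:480,:520];o[:270,520:820]=k2
cv2.imwrite("pics/t1v.png",o[:,:800])
E
```

```text
grip [0.5528 0.0973 0.0725] yaw -54.37 hexpt [0.6198 0.0038 0.0729] pitch/roll [ 0.2  -5.97] j7 -2.548 tilt [-0.089 -0.028] F [-2.6 -1.5 -4.2] T [ 0.4  -0.06  0.25] w 16.2
hexpt->nut along/across/up mm [-0.   1.2  2.2]
```

View pics/t1v.png

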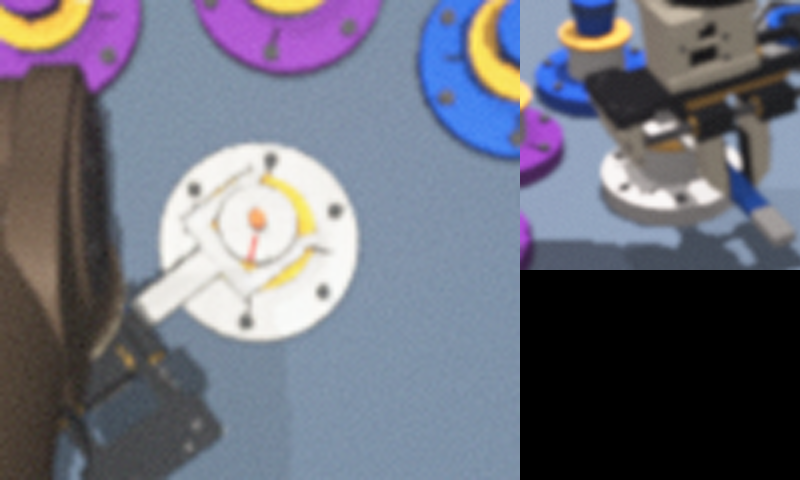

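```bash
cat >> h.py <<'E'
def redtop(im,c):
    a=im.astype(int);m=((a[:,:,2]-a[:,:,1]>70)&(a[:,:,2]-a[:,:,0]>25)).astype('uint8')
    ys,xs=np.nonzero(m);P=np.array([onz(c,p,.1)[:2]-NUT for p in zip(xs,ys)]);w=np.array([a[y,x,2]-a[y,x,1] for x,y in zip(xs,ys)])
    r=np.hypot(*P.T);k=(r>.008)&(r<.022);d=(P[k]*w[k,None]).sum(0)
    print("red n",k.sum(),"angle",np.degrees(np.arctan2(d[1],d[0])).round(1),P[k].round(4).tolist()[:14])
E
python3 - <<'E'
from h import *
c=camera_params("top")
for f in("top0","t1_raw"): redtop(cv2.imread(f"pics/{f}.png"),c)
E
```

```text
red n 5 angle 37.6 [[0.0141, 0.0118], [0.014, 0.0096], [0.0118, 0.0096], [0.0095, 0.0073], [0.0072, 0.0051]]
red n 1 angle 164.5 [[-0.0109, 0.003]]
```

Run:
```python
from h import *
c=camera_params("top")
for f in("top0","t1_raw"):
    a=cv2.imread(f"pics/{f}.png").astype(float);red=np.clip(a[:,:,2]-a[:,:,1]-12,0,None)*((a[:,:,1]-a[:,:,0])<40)
    th=np.radians(np.arange(0,360,2));sc=[]
    for t in th:
        sc.append(np.mean([cv2.remap(red.astype(np.float32),*[np.float32([[v]]) for v in proj(c,[NUT[0]+r*np.cos(t),NUT[1]+r*np.sin(t),.1])],cv2.INTER_LINEAR)[0,0] for r in np.arange(.010,.019,.001)]))
    sc=np.array(sc);k=sc.argmax();i=np.arange(k-10,k+11)%180;d=(sc[i]*np.exp(1j*th[i])).sum();print(f,"peak",k*2,"centroid",np.degrees(np.angle(d)).round(1),sc.max().round(1))
```

```text
top0 peak 38 centroid 38.0 64.6
t1_raw peak 166 centroid 165.8 49.8
```

```bash
python3 -m jog '[10,0.01,-0.27,-0.03,0.6,10,0.02,-0.26,-0.02,0.55,10,0,0,0,0]' 60 >/dev/null
cat >> h.py <<'E'
def redang(tag):
    c=camera_params("top");a=cv2.cvtColor(get_image("top"),cv2.COLOR_RGB2BGR);cv2.imwrite(f"pics/{tag}.png",a);a=a.astype(float)
    red=np.clip(a[:,:,2]-a[:,:,1]-12,0,None)*((a[:,:,1]-a[:,:,0])<40);th=np.radians(np.arange(0,360,2));sc=[]
    for t in th:
        sc.append(np.mean([cv2.remap(red.astype(np.float32),*[np.float32([[v]]) for v in proj(c,[NUT[0]+r*np.cos(t),NUT[1]+r*np.sin(t),.1])],cv2.INTER_LINEAR)[0,0] for r in np.arange(.010,.019,.001)]))
    sc=np.array(sc);k=sc.argmax();i=np.arange(k-10,k+11)%180;d=(sc[i]*np.exp(1j*th[i])).sum();print("red",np.degrees(np.angle(d)).round(1),sc.max().round(1))
E
python3 -c "
from h import *
wrench();redang('t2')"
```

```text
grip [0.5647 0.1049 0.0722] yaw -60.77 hexpt [0.6208 0.0046 0.0732] pitch/roll [ 0.49 -6.51] j7 -2.643 tilt [-0.097 -0.026] F [-4.4 -1.3 -3.5] T [0.26 0.17 0.09] w 16.6
hexpt->nut along/across/up mm [0.  0.  1.8]
red 158.6 40.2
```

```bash
python3 -m jog '[10,0,0.16,-0.03,-0.45,10,-0.02,0,0,0,10,0,0,0,0]' 60 >/dev/null
python3 -c "
from h import *
wrench();redang('t3')"
python3 -m jog '[10,-0.15,0,0,0,10,-0.15,0,0,0,10,-0.1,0,0,0,10,0,0,0,0]' 60 >/dev/null
python3 -c "
from h import *
wrench();redang('t4')"
```

```text
grip [0.5596 0.1018 0.0747] yaw -57.37 hexpt [0.6216 0.0049 0.0751] pitch/roll [ 0.19 -6.14] j7 -2.591 tilt [-0.093 -0.024] F [-1.   0.6 -4.3] T [ 0.74 -0.26 -0.11] w 16.1
hexpt->nut along/across/up mm [-0.1 -0.6 -0.2]
red 160.4 47.0
grip [0.5519 0.1135 0.0759] yaw -57.51 hexpt [0.6137 0.0165 0.0766] pitch/roll [ 0.37 -6.05] j7 -2.617 tilt [-0.09  -0.026] F [-1.3  0.8 -4.8] T [ 0.33  0.17 -0.15] w 16.5
hexpt->nut along/across/up mm [13.9 -0.  -1.7]
red 159.1 46.7
```

```bash
python3 -m jog '[10,-0.3,0,0,0,10,-0.4,0,0,0,10,-0.4,0,0,0,10,-0.4,0,-0.2,0,10,-0.4,0,-0.6,0,10,-0.2,0,-0.6,0,10,0,0,0,0,10,0,0,0,0]' 60 >/dev/null
python3 -c "
from h import *
wrench((.4691,.2995,.11,12.45));redang('t5')"
```

```text
grip [0.5081 0.1957 0.135 ] yaw -57.29 hexpt [0.5702 0.0989 0.1354] pitch/roll [ 0.23 -5.96] j7 -2.719 tilt [-0.09  -0.023] F [ 0.2 -0.4 -4.1] T [ 0.23 -0.09 -0.03] w 16.4
hexpt->nut along/across/up mm [106.5  -1.8 -61.4]
shift [-2.694 -0.631  0.648] turn -11.62
red 159.2 45.7
```

```bash
python3 -m jog '[10,0,-0.3,0,-0.97,10,0,-0.3,0,-0.97,10,0,0,0,-0.97,10,0,0,0,-0.97,10,0,0,0,-0.97,10,0,0,0,-0.97,10,0,0,0,-0.97,10,0,0,0,-0.97,10,0,0,0,-0.97,10,0,0,0,-0.97,10,0,0,0,-0.97,10,0,0,0,-0.97,10,0,0,0,0,10,0,0,0,0]' 60 >/dev/null
python3 -c "
from h import *
wrench((.4691,.2995,.11,12.45))"
```

```text
grip [0.5277 0.2084 0.1157] yaw 15.0 hexpt [0.6385 0.2381 0.1069] pitch/roll [-4.38 -1.05] j7 -1.632 tilt [-0.105 -0.031] F [-0.   0.2 -3.7] T [ 0.03 -0.08  0.01] w 16.2
hexpt->nut along/across/up mm [ -74.6 -220.2  -41.8]
shift [-0.81  -2.578  0.225] turn 0.42
```

```bash
python3 -m jog '[10,-0.1,-0.4,0,0.15,10,-0.12,-0.4,0,0.15,10,-0.12,-0.4,0,0.1,10,-0.12,-0.4,0,0,10,-0.12,-0.4,0,0,10,-0.12,-0.3,0,0,10,0,0,0,0,10,0,0,0,0]' 60 >/dev/null
python3 -c "
from h import *
wrench((.4691,.2995,.06,12.45))"
```

```text
grip [0.4789 0.2896 0.1132] yaw 10.29 hexpt [0.5917 0.31   0.1039] pitch/roll [-4.61 -1.73] j7 -1.86 tilt [-0.109 -0.034] F [ 0.9 -1.2 -4. ] T [ 0.02 -0.15  0.03] w 16.3
hexpt->nut along/across/up mm [ -23.3 -304.6  -40.1]
shift [-0.047 -0.308  1.339] turn -0.36
```

```bash
python3 -m jog '[10,0,-0.15,0.3,-0.2,10,0,-0.15,0.4,-0.16,10,0,0,0.4,0,10,0,0,0.2,0,10,0,0,0,0,10,0,0,0,0]' 60 >/dev/null
python3 -c "
from h import *
wrench((.4691,.2995,.036,12.45))"
```

```text
grip [0.4729 0.2964 0.056 ] yaw 12.1 hexpt [0.585  0.3205 0.0467] pitch/roll [-4.59 -1.62] j7 -1.828 tilt [-0.108 -0.036] F [ 0.2  0.3 -3.9] T [ 0.14 -0.13 -0.07] w 16.4
hexpt->nut along/across/up mm [ -33.2 -316.9   16.7]
shift [-0.021 -0.101  0.503] turn -0.06
```

```bash
python3 -m jog '[10,-0.03,-0.1,0.25,-0.05,10,-0.02,-0.02,0.25,0,10,0,0,0.05,0,10,0,0,0,0]' 60 >/dev/null
python3 -c "
from h import *
wrench((.4691,.2995,.031,12.45))"
```

```text
grip [0.4692 0.3    0.0334] yaw 12.31 hexpt [0.5812 0.3245 0.0246] pitch/roll [-4.41 -1.55] j7 -1.825 tilt [-0.105 -0.034] F [ 1.4 -0.  -1.3] T [ 0.09 -0.25  0.  ] w 16.1
hexpt->nut along/across/up mm [ -33.1 -322.1   39.3]
shift [0.001 0.012 0.061] turn -0.02
```

Touching at the jaw-side ridge. Ease the grip so the wrench levels itself, press down lightly, then open.

```bash
python3 -m jog '[10,0,0,0.06,0,10,0,0,0.06,0,10,0,0,0.03,0]' 8 
python3 -c "
from h import *
wrench((.4691,.2995,.029,12.45))"
python3 -m jog '[60,0,0,0,0,60,0,0,0,0,60,0,0,0,0,60,0,0,0,0,60,0,0,0,0]' 8
python3 -m jog '[70,0,0,-0.3,0,70,0,0,-0.6,0,70,0,0,-0.9,0,70,-0.3,0,-0.9,0,70,-0.6,0,-0.9,0,70,-0.6,0,-0.5,0,70,0,0,0,0,70,0,0,0,0]' 8
python3 - <<'E'
from h import *
redang("e_top");im=cv2.imread("pics/e_top.png");s=get_image("side")[:,:,::-1]
c,_,_=nutlook("e_w")
k=cv2.resize(im[150:300,95:295],None,fx=3,fy=3,interpolation=cv2.INTER_CUBIC)
k2=cv2.resize(s[160:320,200:340],(200,228),interpolation=cv2.INTER_CUBIC);k2=cv2.resize(s[260:320,200:340],(450,193),interpolation=cv2.INTER_CUBIC)
o=np.zeros((600,600,3),'uint8');o[:400]=cv2.resize(k,(600,450))[:400];o[405:598,:450]=k2;cv2.imwrite("pics/ev.png",o)
H,S,V=cv2.split(cv2.cvtColor(im,cv2.COLOR_BGR2HSV));ct=camera_params("top")
m=((H>100)&(H<125)&(S>180)&(V>100)).astype('uint8');n,l,st,ce=cv2.connectedComponentsWithStats(m)
for i in range(1,n):
    if st[i,4]>60 and 100<ce[i][0]<160:
        ys,xs=np.nonzero(l==i);P=np.array([onz(ct,p,.034)[:2] for p in zip(xs,ys)]);w,v=np.linalg.eigh(np.cov(P.T));print(st[i,4],P.mean(0).round(4),np.degrees(np.arctan2(v[1,1],v[0,1])).round(1))
E
```

```text
clock: 27.93
position: [0.4619, 0.2988, 0.0343]
ee_rot: [3.097, 0.333, -0.167]
force: [-2.4, -1.4, 11.0]
width: 0.195
grip [0.4691 0.3003 0.0284] yaw 12.32 hexpt [0.5811 0.3248 0.0197] pitch/roll [-4.34 -1.5 ] j7 -1.823 tilt [-0.104 -0.033] F [-2.4 -1.4 11. ] T [-0.52  0.53  0.06] w 17.9
hexpt->nut along/across/up mm [ -33.4 -322.5   44.5]
shift [-0.005  0.021 -0.015] turn -0.02
clock: 28.35
position: [0.4636, 0.2997, 0.0358]
ee_rot: [3.1, 0.332, -0.161]
force: [0.2, -0.7, 0.5]
width: 0.505
clock: 29.02
position: [0.4214, 0.2915, 0.2103]
ee_rot: [3.099, 0.33, -0.164]
force: [-0.8, 0.1, -0.6]
width: 0.762
red 159.1 51.3
```

View pics/ev.png

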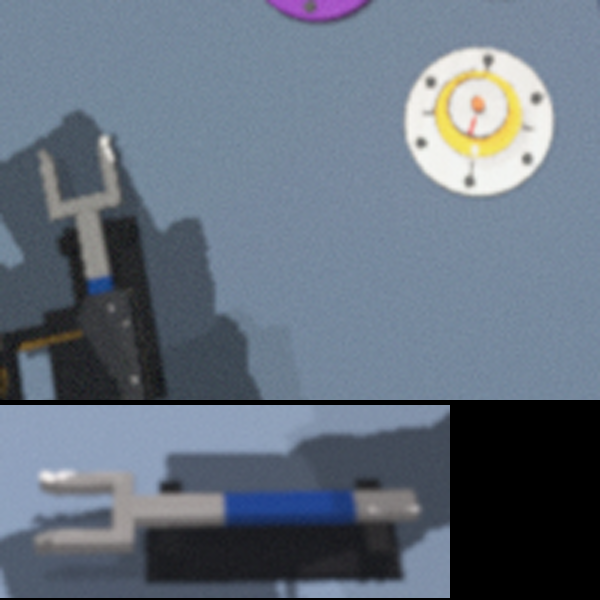

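The final picture shows the wrench flat across both ridges. The collar mark is now at (475,155), pointing -x. One last numeric check on the collar mark, first picture against last.

Run:
```python
from h import *
c=camera_params("top")
for f in("top0","e_top"):
    a=cv2.imread(f"pics/{f}.png").astype(np.float32)[:,:,0];th=np.radians(np.arange(0,360,2));best=[]
    for t in th:
        p=np.float32([proj(c,[NUT[0]+r*np.cos(t),NUT[1]+r*np.sin(t),.062]) for r in np.arange(.029,.0335,.0005)]);best.append(cv2.remap(a,p[None,:,0],p[None,:,1],cv2.INTER_LINEAR).mean())
    b=np.array(best);b-=np.median(b);o=b.argsort()[::-1][:8]*2;print(f,[(int(x),int(b[x//2])) for x in o])
s=observe();print(s["clock"],s["force"].round(1))
```

```text
top0 [(260, 88), (262, 87), (258, 85), (264, 73), (256, 63), (266, 54), (254, 42), (268, 40)]
e_top [(174, 84), (172, 82), (170, 72), (176, 64), (168, 57), (178, 45), (166, 35), (284, 29)]
29.1667 [0.5 0.4 0.1]
```

```bash
python3 -c "
from cell import *
print(sign_off())"
```

```text
the job is handed in; nothing more can be done
None
```

The job is done and handed in at 29.2 s on the robot's clock, within the 72 s allowed.

- **Finger-tight:** I ran the steel nut down clockwise about 148° with the fingers. The torque went from about 0.05 N m running free to 0.25 N m on the seal, then 0.7–0.8 N m, where the 25 N grip began to slip. The collar mark had not moved beyond about 1°, which is within what I can read.
- **Quarter turn:** I fitted the wrench and turned the nut on. From the camera pictures, the nut's red line moved about 89° and the collar's white mark about 88°. Each reading is good to about 2°.
- **Wrench back on its rest:** The last pictures show it lying across both ridges, placed as at the start. My final numeric check of its position gave no result because the gripper hid the blue part. It rests on the side picture and the placing pose, which was within about 1 mm.
- **Tray and look-alikes:** I did not go near the tray or the coloured fittings, but I did not check the tray with a final picture.
- **What went differently:** The blue band's centre was about 9.5 mm off the wrench's grip point, which I found and allowed for before fitting it. The tool also leaned up to about 6° during the work, so the wrench touched the jaw-side ridge first. I eased the grip and pressed it level with about 11 N.

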